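Stand up the fallen spice jar and put it and the pepper mill back behind the rack's rail

ROBOT

A 7-joint arm with a two-finger parallel gripper is mounted at the origin on a cart in front of the work surface, level with it; the furniture and walls round the work are solid. World frame = base frame: x ahead of the robot, y to its left, z up, the work surface at z = 0. Lengths are in m, angles in rad, forces in N, time in s.
With the tool pointing down it reaches from about 0.35 to 0.9 m from the base axis. Payload 8.1 kg.
Tool frame: the origin (TCP) lies at the very end of the fingers, on their centre line; the grasp point (between the pads) lies 19 mm behind it (arm.tcp_to_grasp is the distance from the TCP to the grasp point, in m); z points along the fingers, y is the line along which they close (so a half turn about z gives the same grasp; the last joint's range is limited). The gripper opens to 92 mm and grips with 3 to 60 N. Pads are 19 mm wide; open, the fingers measure 130 mm over their backs; the gripper's body (75 mm by 190 mm) begins 47 mm behind the grasp point.
Start: joints at [-1.207, 0.434, 0.025, 1.573, -0.012, 1.134, -0.075], TCP at [0.281, 0.558, 0.227] pointing down, gripper open.
Joint ranges: [-2.62, 2.62], [-0.44, 2.09], [-1.27, 1.32], [0.08, 2.57], [-1.32, 4.46], [0.12, 2], [-2.74, 2.74]. Speed limits (rad/s): [2.22, 2.22, 3.01, 3.01, 3.14, 3.14, 3.14].

INTERFACE

Orientations are given as a rotation vector (axis times angle).
In Python, from cell import arm gives the robot as it stands.
- The arm moves only by the tool send_path, called after "Emit:" in YAML: its name, and indented under it one key for each argument. Schema: {"type":"object","properties":{"segments":{"type":"array","items":{"type":"array","items":{"type":"number"},"minItems":5,"maxItems":5},"minItems":1,"maxItems":10},"force":{"type":"number"},"only":{"type":"string"},"quiet":{"type":"boolean"},"lines":{"type":"string"}},"required":["segments"],"additionalProperties":false}. segments is a list of rows, 1 to 10 of them, each of 5 numbers: dx, dy, dz in shares of the most that a row can go, 1 being 50 mm, then a turn about the tool's z in units of 0.25 rad, then the opening from 0.0 (shut) to 1.0 (fully open); each row shifts and turns the commanded pose from where the row before left it, along the tool's axes as they then stand; what a row does not reach is not made up. A row lasts 1/10 s, in which the tool goes at most 0.05 m and 0.15 rad, less where a joint would pass 70% of its speed; a pose out of reach is approached as far as the arm can. The fingers move at their own pace and stop on an object; force is the grip in N (left out, the last holds). Time passes only in rows, so rows that do not move let the fingers close. The tool returns the time, the measured TCP pose, the force, the opening and the grip force at its end. only (a regular expression) keeps the lines of the reply that match it, lines (a string "A,B") keeps lines A to B, and quiet returns only ok. Input that does not fit is refused with a message, and nothing moves.
- arm.observe(): the state, without advancing time (a new reading comes with each control period).
- arm.get_image(name): name is "side" or "top"; returns a dict with "image" (400x640x3 uint8, blue, green, red), "fx", "fy", "cx", "cy" (pixels), "distortion" ([k1, k2, p1, p2, k3] as OpenCV has them; the pictures are not rectified), "cam_to_world" (4x4, takes a point from camera to world coordinates). Camera axes: x right, y down, z forward; pixel columns grow to the right and rows downward; lengths in m; the calibration is good to about 2 mm. A picture is of the moment at which its call begins. There is no depth.
- arm.sign_off(): hands the job in; it is judged then, once.
The state is a dict: "clock": time; "joints": joint angles; "dq": joint speeds; "joint_efforts": joint torques, N m; "position": TCP position; "ee_rot": TCP orientation; "force": force on the tool from outside, world axes, zero at the start; "ft_torque": the same for the moment, N m; "width": opening from 0.0 (shut) to 1.0 (fully open); "gripper_force": force on a finger pad.
Only numpy, scipy, OpenCV 4.12 (cv2) and the standard library are available. Lean on these libraries where they do the work, as an engineer would, in place of code of your own. Each camera call takes 0.05 s, during which the arm holds its last target. There are 200 camera calls.

TASK

A spice jar has tipped over on the bench: first stand it up on the bench and let go of it, so that its contents settle. Then take it up again, lift it over the steel rail of the spice rack and set it down in the empty narrow bay between the two jars; the pepper mill goes over the rail too, into the empty wide bay at the rack's left end. Both must end standing upright on the rack's floor behind the rail, without knocking over or lifting out the two jars that are already there.

Things in the scene. Friction and masses are not known exactly. Their poses are not given: they have to be found in the camera images.
- jar: Fallen spice jar, the only one lying on the bench: plain cylinder with a screw cap of the same width, 45 mm in diameter, 105 mm long, about 0.11 kg, balanced near mid-length. Origin: centre of its base; its z axis runs from base to cap. It starts on its side, axis level 22 mm above the bench, cap pointing to the robot's left give or take 30 degrees. It can roll.
- mill: Turned wooden pepper mill standing on the bench, 191 mm tall, about 0.29 kg. Origin: centre of its base, z up. Body 55 mm in diameter up to 118 mm; above the neck a ball-shaped head (120 to 167 mm high), 56 mm in diameter at its widest, 143 mm above the base; on top a small steel finial up to 191 mm. The head does not turn.
- rack: Pale wooden rack, fixed, 318 mm long (y), 100 mm deep (x), floor 18 mm above the bench. Origin under its centre at bench level; x to its back, y to its left end seen from the robot. Steel front rail and low back board, both 64 mm high, inner faces 35 mm before and behind the middle line. End panels 76 mm high. 6 mm dividers 50 mm high part four bays: from the left 78, 66, 66, 66 mm wide.
- bay_wide (a point): Centre of the floor of the empty wide bay at the rack's left end, for the mill: 70 mm deep (x) and 78 mm wide (y) inside. At rack (0, 0.108, 0.018); axes as the rack's.
- bay_narrow (a point): Centre of the floor of the empty narrow bay between the two standing jars, for the fallen jar: 70 mm deep (x) and 66 mm wide (y) inside. At rack (0, -0.042, 0.018); axes as the rack's. The standing jars' centres are about 72 mm to either side of it.
- rack_jar_a: Spice jar standing in the rack, in one of the narrow bays beside the empty one (which of the two varies): 44 mm in diameter, 96 mm tall, 0.11 kg, loose. Origin at the centre of its base, z up.
- rack_jar_b: Spice jar standing in the rack, in the other narrow bay beside the empty one: 45 mm in diameter, 105 mm tall, 0.11 kg, loose. Origin at the centre of its base, z up.

How it is judged:
By the outcome, as a careful person would: the job done as asked, in the order asked, and still so for the second after the job is handed in, with the robot touching nothing.
It also fails if it takes over 72 s, if anything falls off the work surface, if the arm or the gripper's body presses on something with over 40 N, if the wrist force passes 120 N, or if a joint passes its speed limit or range.

## Working session

There is one attempt and no reset: what is moved stays moved. The work goes in short steps, Python scripts to look and compute and a tool call to move; the robot and the scene stay as the last step left them, time stands still between calls to the robot, and variables do not carry over. Pictures are saved under pics/ and viewed, at most 10 in all, crops included, and the job is handed in when it is done.

```bash
ls; mkdir -p pics; python3 - <<'E'
from cell import arm
import cv2,numpy as np
np.set_printoptions(precision=4,suppress=True)
for n in("side","top"):
    d=arm.get_image(n);cv2.imwrite(f"pics/{n}0.png",d["image"])
    print(n,d["fx"],d["fy"],d["cx"],d["cy"],d["distortion"]);print(np.array(d["cam_to_world"]))
o=arm.observe();print({k:o[k] for k in("clock","position","ee_rot","force","width")})
E
```

```text
cell.py
pics
side 406.40201174011935 406.40201174011935 323.1079403929475 202.92294473572235 [-0.0773  0.      0.      0.      0.    ]
[[ 0.8329 -0.2576  0.4898  0.0116]
 [-0.5529 -0.4267  0.7157 -0.7257]
 [ 0.0247 -0.8669 -0.4978  0.5714]
 [ 0.      0.      0.      1.    ]]
top 435.8403728357317 435.8403728357317 316.68855067635576 201.57787589331633 [-0.0826  0.      0.      0.      0.    ]
[[-0.0174 -0.992   0.1249  0.4178]
 [-0.9998  0.0162 -0.0106  0.0146]
 [ 0.0085 -0.125  -0.9921  1.0179]
 [ 0.      0.      0.      1.    ]]
{'clock': 0.1, 'position': array([0.2811, 0.5577, 0.226 ]), 'ee_rot': array([-0.7267, -3.0562,  0.0022]), 'force': array([ 0.0532,  0.5682, -0.4388]), 'width': 1.0021796435640018}
```
View pics/side0.png

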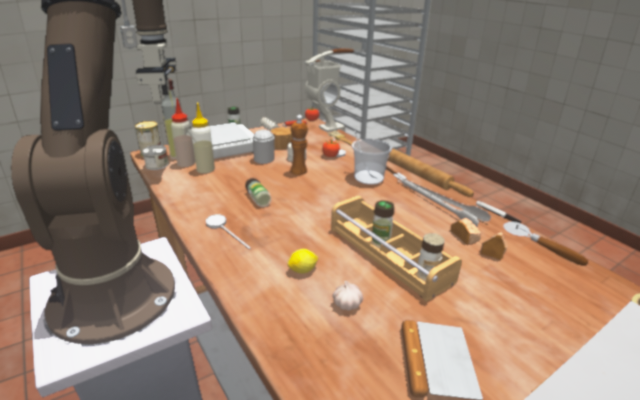

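View pics/top0.png

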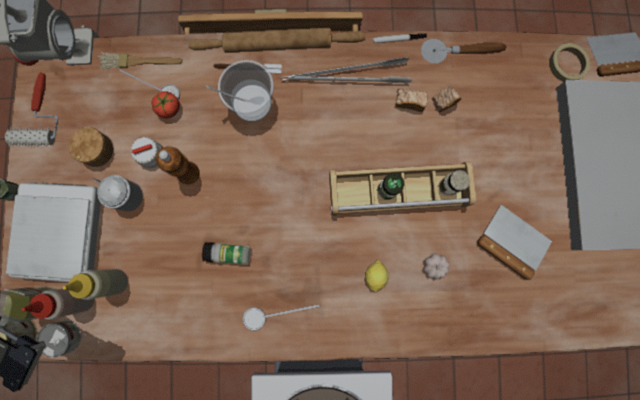

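The side view shows the jar at about (258,191), the mill at (299,150), and the rack running from (333,215) to (455,280). In the top view the jar is at (227,254) with its cap to the left (+y), and the mill head is at (172,161), close to a white-lidded shaker at (145,150). The rack spans (331..473, 165..213), with its jars at (392,185) and (456,182).

```bash
cat > h.py <<'E'
from cell import arm
import cv2,numpy as np
from scipy.spatial.transform import Rotation as R
np.set_printoptions(precision=4,suppress=True)
def K(d): return np.array([[d["fx"],0,d["cx"]],[0,d["fy"],d["cy"]],[0,0,1.]])
def ray(d,p):
    q=cv2.undistortPoints(np.array([[p]],float),K(d),np.array(d["distortion"]))[0,0]
    T=np.array(d["cam_to_world"]); v=T[:3,:3]@[q[0],q[1],1]; return T[:3,3],v/np.linalg.norm(v)
def onz(d,p,z):
    o,v=ray(d,p); return o+v*(z-o[2])/v[2]
def tri(d1,p1,d2,p2):
    o1,v1=ray(d1,p1);o2,v2=ray(d2,p2)
    s=np.linalg.lstsq(np.c_[v1,-v2],o2-o1,rcond=None)[0]
    a,b=o1+s[0]*v1,o2+s[1]*v2; return (a+b)/2,np.linalg.norm(a-b)
def proj(d,P):
    M=np.linalg.inv(np.array(d["cam_to_world"]))
    return cv2.projectPoints(np.array(P,float).reshape(-1,3),cv2.Rodrigues(M[:3,:3])[0],M[:3,3],K(d),np.array(d["distortion"]))[0][:,0]
def crop(im,x,y,w,h,s=4): return cv2.resize(im[y:y+h,x:x+w],None,fx=s,fy=s,interpolation=cv2.INTER_CUBIC)
def togo(target,yaw=None):
    """tool-axes shift to a world TCP target; yaw = wanted world angle of the closing line (mod pi)"""
    o=arm.observe(); M=R.from_rotvec(o["ee_rot"]).as_matrix()
    print("t",round(o["clock"],2),"tcp",o["position"],"tool axes shift",M.T@(np.array(target)-o["position"]),"F",o["force"],"w",round(o["width"],3))
    if yaw is not None:
        c=np.arctan2(M[1,1],M[0,1]); e=(yaw-c+np.pi/2)%np.pi-np.pi/2
        print("closing line now",c,"turn about tool z",-e,"(tool z down) j7",o["joints"][6])
E
python3 - <<'E'
from h import *
s=cv2.imread("pics/side0.png");t=cv2.imread("pics/top0.png")
a=np.zeros((600,800,3),np.uint8)
a[:272,:400]=crop(t,130,130,100,68);   # mill top
a[:272,400:]=crop(s,250,110,100,68)     # mill side
a[280:480,:400]=crop(t,195,230,100,50); a[280:520,400:]=crop(s,230,165,100,60)
cv2.imwrite("pics/m1.png",a)
b=np.zeros((600,800,3),np.uint8)
b[:280,:800]=crop(t,320,150,200,70)[:, :800]
b[280:600,:600]=crop(s,320,190,150,110)[60:380,:600]
cv2.imwrite("pics/m2.png",b)
E
```

View pics/m1.png

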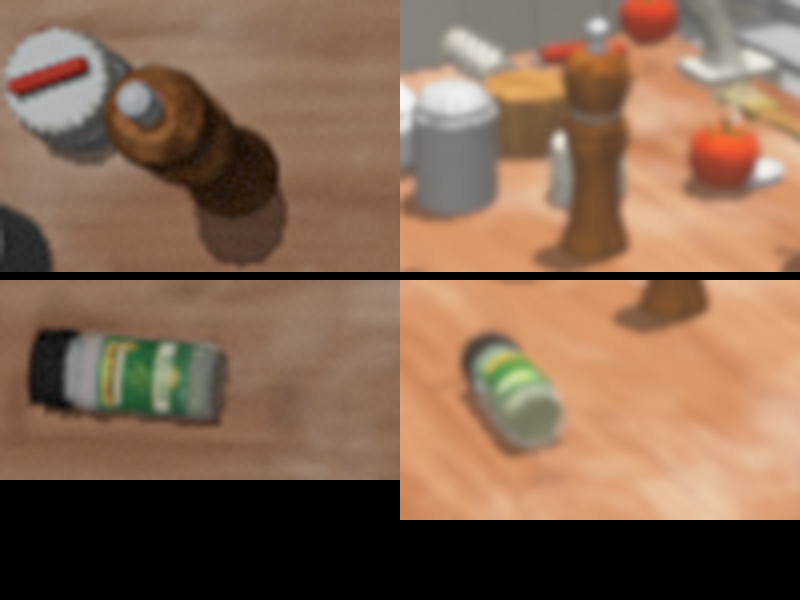

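View pics/m2.png

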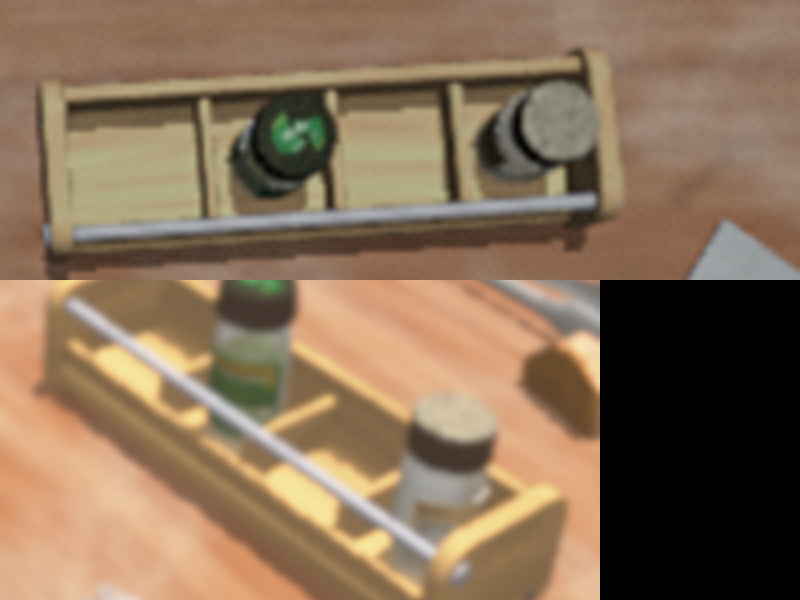

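The m1 crops put the finial at top (163.5,155) and side (299.5,116.5), and the head centre at top (168.7,159.2) and side (299.2,130.5). The jar's ends are at top (203,252) for the cap and (250.5,255.5) for the base, and the base disc is at side (263,199.5). In m2 the rail's left end is at top (331,208) and side (338,210.7), and its right end is at top (469,200) and side (435.5,278). The empty bays are the left one and the third one.

```bash
python3 - <<'E'
from h import *
S=arm.get_image("side");T=arm.get_image("top")
for n,a,b in[("finial",(163.7,155.2),(299.5,116.5)),("head",(168.7,159.2),(299.2,130.5)),
 ("shakertop",(144.5,151.2),None),("jarbase",(250.5,255.5),(263.2,199.5)),("jarcap",(203.3,251.7),(250,182)),
 ("railL",(331.5,208),(338,210.7)),("jarAcap",(393.3,184),None),("jarBcap",(459.5,180.5),(434,226))]:
    print(n,*(tri(T,a,S,b) if b else (onz(T,a,.1),)))
# jar silhouette in top view, z=.0225
im=T["image"].astype(int)[235:275,195:260]
bg=np.median(im.reshape(-1,3),0); m=(np.abs((im/im.sum(2,keepdims=True))-bg/bg.sum()).max(2)>.05)|(im.sum(2)<120)
m=cv2.morphologyEx(m.astype(np.uint8),cv2.MORPH_CLOSE,np.ones((5,5)))
c=max(cv2.findContours(m,0,1)[0],key=cv2.contourArea)
r=cv2.boxPoints(cv2.minAreaRect(c))+[195,235]; print(r); P=np.array([onz(T,p,.0225) for p in r]);print(P,np.linalg.norm(np.diff(P,axis=0),axis=1))
# rack: rail line & panel top corners (z .064/.076) in top view
def t2(x,y): return (320+x/4-.0,150+y/4)
L=onz(T,t2(60,233),.061);Q=onz(T,t2(590,202),.061);u=(L-Q)/np.linalg.norm(L-Q);print("rail",L,Q,np.degrees(np.arctan2(-u[0],u[1])))
for n,x,y,z in[("panelL back out",40,83,.076),("panelL front out",48,252,.076),("panelR back out",606,50,.076),("panelR front out",622,212,.076),
  ("div1",206,155,.05),("div2",332,150,.05),("div3",455,140,.05),("panelL in mid",66,165,.076),("panelR in mid",590,130,.076)]: print(n,onz(T,t2(x,y),z))
# rail height: railside line vs top; intersect top points with side-view plane of rail
a,b=(338,210.7),(435.5,278.2)
o,v1=ray(S,a);_,v2=ray(S,b);nrm=np.cross(v1,v2)
for p in[t2(60,233),t2(300,218.5),t2(590,202)]:
    o2,v=ray(T,p);print("railpt",o2+v*(nrm@(o-o2))/(nrm@v))
E
```

```text
finial [0.6201 0.3047 0.1856] 0.001653999395393664
head [0.6225 0.3103 0.1388] 0.0011622028179330422
shakertop [0.65   0.3779 0.1   ]
jarbase [0.4204 0.1567 0.0263] 0.003888293906648023
jarcap [0.4304 0.2632 0.0305] 0.003707731118613378
railL [ 0.5278 -0.0307  0.0533] 0.008291671271295644
jarAcap [ 0.5686 -0.16    0.1   ]
jarBcap [ 0.5702 -0.2935  0.1393] 0.0068855924911341015
[[201.5084 260.6529]
 [203.1707 241.5366]
 [250.5516 245.6567]
 [248.8893 264.773 ]]
[[0.4119 0.2683 0.0225]
 [0.4553 0.2649 0.0225]
 [0.4444 0.1562 0.0225]
 [0.4013 0.1601 0.0225]] [0.0435 0.1092 0.0433]
rail [ 0.5227 -0.0358  0.061 ] [ 0.5352 -0.3339  0.061 ] 2.3902996280788185
panelL back out [ 0.6042 -0.0259  0.076 ]
panelL front out [ 0.5108 -0.0283  0.076 ]
panelR back out [ 0.6187 -0.3431  0.076 ]
panelR front out [ 0.5275 -0.3462  0.076 ]
div1 [ 0.5667 -0.1197  0.05  ]
div2 [ 0.5685 -0.1913  0.05  ]
div3 [ 0.5732 -0.2619  0.05  ]
panelL in mid [ 0.5584 -0.0392  0.076 ]
panelR in mid [ 0.5736 -0.3309  0.076 ]
railpt [ 0.5226 -0.0358  0.0619]
railpt [ 0.5284 -0.1691  0.0625]
railpt [ 0.5348 -0.3329  0.0638]
```

```bash
python3 - <<'E'
from h import *
S=arm.get_image("side");T=arm.get_image("top")
print("yellow tip",tri(T,(75,289),S,(198,103)),"red",tri(T,(32,309),S,(178,100)))
togo((.4307,.2396,.33),-.096); togo((.4307,.2396,.006))
# mill colour mask in side: body edges by row
im=S["image"][105:180,280:325]; hsv=cv2.cvtColor(im,cv2.COLOR_BGR2HSV)
m=(hsv[...,0]<16)&(hsv[...,1]>120)&(hsv[...,2]<165)
for r in range(12,72,5): 
    x=np.where(m[r])[0]; print(r+105,x.min()+280 if len(x) else None,x.max()+280 if len(x) else None,end='; ')
E
```

```text
yellow tip (array([0.3619, 0.4516, 0.2277]), np.float64(0.0032860643988574453)) red (array([0.3252, 0.5381, 0.2215]), np.float64(0.0011938404547319086))
t 0.3 tcp [0.2812 0.558  0.2265] tool axes shift [-0.2768 -0.2171 -0.1034] F [ 0.1577  0.4865 -0.0005] w 0.998
closing line now 1.10393979309563 turn about tool z 1.1999397930956301 (tool z down) j7 -0.07509916487508955
t 0.3 tcp [0.2812 0.558  0.2265] tool axes shift [-0.2768 -0.2169  0.2206] F [ 0.1577  0.4865 -0.0005] w 0.998
117 306 317; 122 None None; 127 291 307; 132 291 306; 137 280 301; 142 280 306; 147 280 306; 152 294 324; 157 294 303; 162 293 303; 167 291 305; 172 286 306;
```

The manual's scale: shifts go in shares of 50 mm and turns go in units of 0.25 rad. Converting my numbers, -0.05 m is -1, -0.035 m is -0.7.

Emit:
send_path:
  segments:
    - [0, 0, -1, 0, 1]
    - [0, 0, -1, 0, 1]
    - [-0.7, -0.54, 0, 0, 1]
    - [-0.7, -0.54, 0, 0, 1]
    - [-0.7, -0.54, 0, 0, 1]
    - [-0.7, -0.54, 0, 0, 1]
    - [-0.7, -0.54, 0, 0, 1]
    - [-0.7, -0.54, 0, 0, 1]
    - [-0.7, -0.54, 0, 0, 1]
    - [-0.7, -0.54, 0, 0, 1]
  force: 5

```text
clock: 1.3
position: [0.4346, 0.2375, 0.3269]
ee_rot: [0.727, 3.056, 0.001]
force: [1.4, 0.2, 0.2]
width: 1.001
gripper_force: 0.0
```

Emit:
send_path:
  segments:
    - [0, 0, 0, 0.6, 1]
    - [0, 0, 0, 0.6, 1]
    - [0, 0, 0, 0.6, 1]
    - [0, 0, 0, 0.6, 1]
    - [0, 0, 0, 0.6, 1]
    - [0, 0, 0, 0.6, 1]
    - [0, 0, 0, 0.6, 1]
    - [0, 0, 0, 0.6, 1]
    - [0, 0, 0, 0, 1]

```text
clock: 2.2
position: [0.434, 0.2392, 0.3268]
ee_rot: [-2.328, -2.109, -0.0]
force: [-0.3, 0.4, 0.2]
width: 0.998
gripper_force: 0.0
```

```bash
python3 -c "
from h import *
togo((.4307,.2396,.006),-.096)"
```

```text
t 2.2 tcp [0.434  0.2392 0.3268] tool axes shift [ 0.0001 -0.0033  0.3208] F [-0.2527  0.3767  0.1841] w 0.998
closing line now -0.09856298776338138 turn about tool z -0.0025629877633814857 (tool z down) j7 -0.6552927320286732
```

To row units: 0.05 m is 1, 0.04 m is 0.8.

Emit:
send_path:
  segments:
    - [0, -0.06, 1, 0, 1]
    - [0, 0, 1, 0, 1]
    - [0, 0, 1, 0, 1]
    - [0, 0, 1, 0, 1]
    - [0, 0, 0.8, 0, 1]
    - [0, 0, 0.6, 0, 1]
    - [0, 0, 0.4, 0, 1]
    - [0, 0, 0.4, 0, 1]
    - [0, 0, 0.2, 0, 1]
    - [0, 0, 0, 0, 1]

```text
clock: 3.2
position: [0.4305, 0.2391, 0.0059]
ee_rot: [-2.322, -2.115, 0.003]
force: [0.6, 0.1, 0.3]
width: 0.997
gripper_force: 0.0
```

```bash
python3 -c "
from h import *
togo((.4307,.2396,.006),-.096)
T=arm.get_image('top');S=arm.get_image('side')
cv2.imwrite('pics/g1.png',np.hstack([crop(T['image'],180,200,100,100),crop(S['image'],220,130,100,100)]))"
```

```text
t 3.2 tcp [0.4305 0.2391 0.0059] tool axes shift [ 0.0005  0.0001 -0.0001] F [0.5536 0.1482 0.2558] w 0.997
closing line now -0.09342180642410139 turn about tool z 0.002578193575898613 (tool z down) j7 -0.49173002381006925
```

View pics/g1.png

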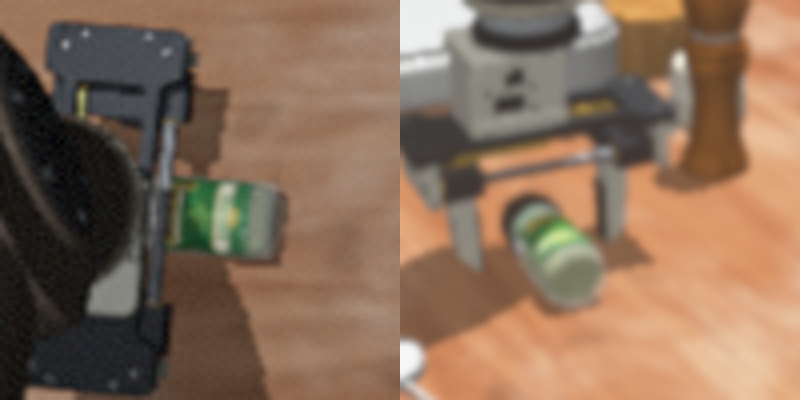

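In g1 the fingers straddle the jar just behind the cap, with the jar's base at about (278,222) in the top crop.

Emit:
send_path:
  segments:
    - [0, 0, 0, 0, 0.6]
    - [0, 0, 0, 0, 0.4]
    - [0, 0, 0, 0, 0.3]
    - [0, 0, 0, 0, 0.3]
    - [0, 0, 0, 0, 0.3]
    - [0, 0, 0, 0, 0.3]
    - [0, 0, 0, 0, 0.3]
  force: 4

```text
clock: 4.0
position: [0.4311, 0.2395, 0.0068]
ee_rot: [-2.325, -2.112, 0.0]
force: [0.1, 0.3, 0.4]
width: 0.487
gripper_force: 4.0
```

```bash
python3 -c "
from h import *
togo((.4307,.2396,.106),-.096);print(arm.observe()['gripper_force'],R.from_rotvec(arm.observe()['ee_rot']).as_matrix())"
```

```text
t 4.0 tcp [0.4311 0.2395 0.0068] tool axes shift [ 0.     -0.0004 -0.0992] F [0.0696 0.3361 0.4397] w 0.487
closing line now -0.0959524488378504 turn about tool z 4.7551162149606085e-05 (tool z down) j7 -0.49428563307493084
3.999094069004059 [[ 0.0958  0.9954 -0.    ]
 [ 0.9954 -0.0958  0.    ]
 [ 0.     -0.     -1.    ]]
```

To row units: -0.0145 m is -0.29, -0.0135 m is -0.27.

Emit:
send_path:
  segments:
    - [-0.1, 0, -0.27, 0, 0.3]
    - [-0.14, 0, -0.25, 0, 0.3]
    - [-0.19, 0, -0.22, 0, 0.3]
    - [-0.22, 0, -0.18, 0, 0.3]
    - [-0.25, 0, -0.14, 0, 0.3]
    - [-0.27, 0, -0.1, 0, 0.3]
    - [-0.29, 0, -0.05, 0, 0.3]
    - [-0.29, 0, 0, 0, 0.3]
    - [-0.29, 0, 0.05, 0, 0.3]
    - [0, 0, 0, 0, 0.3]

```text
clock: 5.0
position: [0.4208, 0.1349, 0.0647]
ee_rot: [2.329, 2.108, -0.002]
force: [-0.6, -0.1, 4.8]
width: 0.477
gripper_force: 4.0
```

```bash
python3 -c "
from h import *
togo((.4307,.2396,.106),-.096)
T=arm.get_image('top');S=arm.get_image('side')
cv2.imwrite('pics/g2.png',np.hstack([crop(T['image'],200,200,100,100),crop(S['image'],220,130,100,100)]))"
```

```text
t 5.0 tcp [0.4208 0.1349 0.0647] tool axes shift [ 0.1051 -0.0005 -0.0414] F [-0.6129 -0.0596  4.7582] w 0.477
closing line now -0.09943861688296195 turn about tool z -0.0034386168829618757 (tool z down) j7 -0.3551568843885111
```

View pics/g2.png

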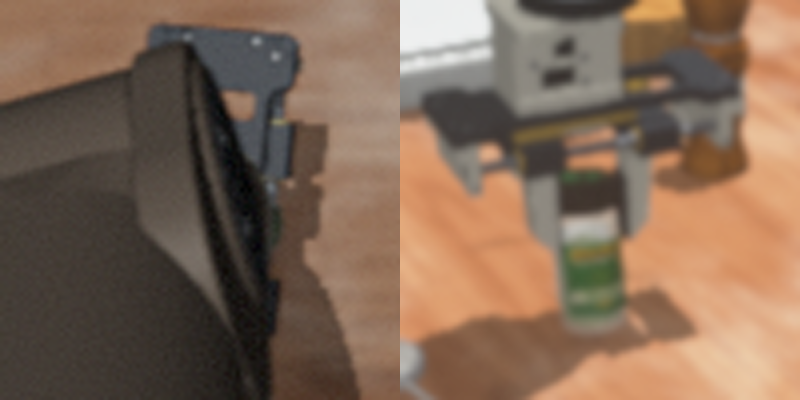

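g2's side crop shows the jar roughly upright in the fingers, its near bottom edge at about (598,330) in the crop. I'll check that edge against the upright prediction.

```bash
python3 - <<'E'
from h import *
S=arm.get_image('side')
print(onz(S,(220+198/4,130+331/4),0.0))
def jarpts(b,ax):
    ax=np.array(ax)/np.linalg.norm(ax); e1=np.cross(ax,[1,0,0]);e1/=np.linalg.norm(e1);e2=np.cross(ax,e1)
    a=np.linspace(0,2*np.pi,24)
    return [np.array(b)+ax*h+.0225*(np.outer(np.cos(a),e1)+np.outer(np.sin(a),e2)) for h in(0,.105)]
g=np.array([.4208,.1349,.0837])
for th in(90,80,70,60):
    ax=np.array([.0958*np.cos(np.radians(th)),.9954*np.cos(np.radians(th)),np.sin(np.radians(th))])
    for n,p in zip(("base","cap"),jarpts(g-ax*.08,ax)):
        q=(proj(S,p)-[220,130])*4+[400,0]; print(th,n,q.min(0),q.max(0))
E
```

```text
[0.4205 0.1262 0.    ]
90 base [558.8098 303.693 ] [625.3575 337.6891]
90 cap [550.2655 165.7575] [620.1116 196.261 ]
80 base [566.1779 315.9253] [633.0392 341.6368]
80 cap [548.1682 168.4604] [617.4586 189.2302]
70 base [573.4286 324.3172] [640.5156 342.6206]
70 cap [546.3602 170.9069] [614.9004 184.5769]
60 base [580.3619 327.0161] [647.4945 342.5475]
60 cap [544.9046 170.3258] [612.455  185.2208]
```

Emit:
send_path:
  segments:
    - [0, 0, 0, 0, 0.5]
    - [0, 0, 0, 0, 0.52]
    - [0, 0, 0, 0, 0.55]
    - [0, 0, 0, 0, 0.6]
    - [0, 0, 0, 0, 0.8]
    - [0, 0, 0, 0, 1]
    - [0, 0, 0, 0, 1]

```text
clock: 5.85
position: [0.4214, 0.138, 0.0648]
ee_rot: [2.326, 2.112, 0.0]
force: [-0.2, 0.4, 0.1]
width: 0.812
gripper_force: 0.0
```

Emit:
send_path:
  segments:
    - [0, 0, -0.6, 0, 1]
    - [0, 0, -1, 0, 1]
    - [0, 0, -1, 0, 1]
    - [0, 0, -1, 0, 1]
    - [1, 0, 0, 0, 1]
    - [1, 0, 0, 0, 1]
    - [1, 0, 0, 0, 1]
    - [1, 0, 0, 0, 1]
    - [0, 0, 0, 0, 1]

```text
clock: 6.75
position: [0.4388, 0.3447, 0.2441]
ee_rot: [-2.315, -2.12, -0.002]
force: [0.4, 0.3, -1.8]
width: 1.0
gripper_force: 0.0
```

```bash
python3 -c "
from h import *
T=arm.get_image('top');S=arm.get_image('side')
cv2.imwrite('pics/g3.png',np.hstack([crop(T['image'],200,200,100,100),crop(S['image'],220,130,100,100)]))
togo((.42,.14,.06),.042)"
```

```text
t 6.85 tcp [0.44   0.338  0.2441] tool axes shift [-0.1989 -0.0013  0.1843] F [-0.3813 -0.8118 -0.0638] w 0.999
closing line now -0.09373090419105641 turn about tool z -0.13573090419105638 (tool z down) j7 -0.7686409667630871
```

View pics/g3.png

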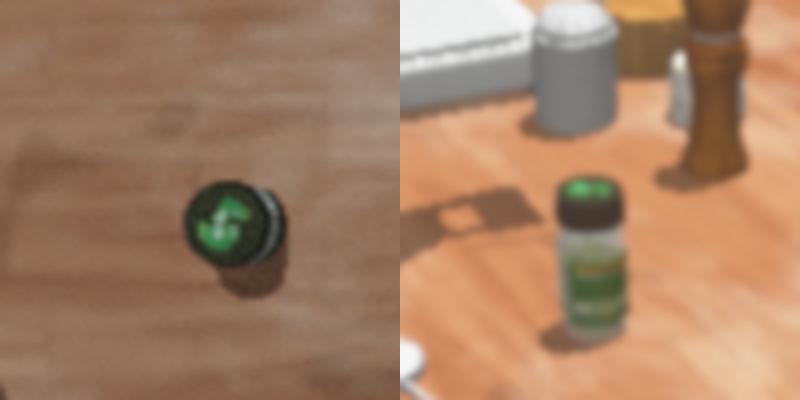

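g3 shows the jar standing upright. The cap top's centre is at top (257,256) and side (267.5,177).

```bash
python3 - <<'E'
from h import *
T=arm.get_image('top');S=arm.get_image('side')
p=onz(T,(257,256),.105);print("jar",p,tri(T,(257,256),S,(267.5,177)))
im=T['image'][240:275,235:275];m=(im.max(2)<75)|((im[...,1]>im[...,2].astype(int)+25))
c=max(cv2.findContours(m.astype(np.uint8),0,1)[0],key=cv2.contourArea);q,r=cv2.minEnclosingCircle(c);print(np.array(q)+[235,240],r)
togo((p[0],p[1],.064),.042)
E
```

```text
jar [0.4205 0.1311 0.105 ] (array([0.4211, 0.1307, 0.1052]), np.float64(0.0013095275257149009))
[258.6786 256.5893] 12.548030853271484
t 6.95 tcp [0.4407 0.3358 0.2446] tool axes shift [-0.2056 -0.0001  0.1808] F [ 0.1755  0.4175 -0.2024] w 0.998
closing line now -0.09726223967442059 turn about tool z -0.13926223967442053 (tool z down) j7 -0.7684984049994218
```

Emit:
send_path:
  segments:
    - [0, 0, 0, 0, 1]
    - [0, 0, 0, 0, 1]
    - [0, 0, 0, 0, 1]
    - [0, 0, 0, 0, 1]
    - [0, 0, 0, 0, 1]
    - [0, 0, 0, 0, 1]
    - [0, 0, 0, 0, 1]
    - [0, 0, 0, 0, 1]
    - [0, 0, 0, 0, 1]
    - [0, 0, 0, 0, 1]

```text
clock: 7.95
position: [0.4405, 0.3371, 0.2448]
ee_rot: [-2.325, -2.112, 0.0]
force: [-0.4, -0.6, -0.1]
width: 1.001
gripper_force: 0.0
```

To row units: -0.05 m is -1, -0.006 m is -0.12, -0.139 rad is -0.556.

Emit:
send_path:
  segments:
    - [-1, 0, 0, 0, 1]
    - [-1, 0, 0, 0, 1]
    - [-1, 0, 0, 0, 1]
    - [-1, 0, 0, 0, 1]
    - [-0.12, 0, 0, 0, 1]
    - [0, 0, 0, -0.556, 1]
    - [0, 0, 0, 0, 1]
    - [0, 0, 0, 0, 1]

```text
clock: 8.75
position: [0.4209, 0.1325, 0.2449]
ee_rot: [2.177, 2.265, 0.0]
force: [0.1, 0.5, -0.7]
width: 1.003
gripper_force: 0.0
```

```bash
python3 -c "
from h import *
togo((.4208,.131,.066),.042)"
```

```text
t 8.75 tcp [0.4209 0.1325 0.2449] tool axes shift [-0.0015 -0.0002  0.1789] F [ 0.0863  0.4603 -0.7086] w 1.003
closing line now 0.03982576590371204 turn about tool z -0.00217423409628803 (tool z down) j7 -0.3390933145223389
```

Emit:
send_path:
  segments:
    - [0, 0, 1, 0, 1]
    - [0, 0, 1, 0, 1]
    - [0, 0, 0.8, 0, 1]
    - [0, 0, 0.4, 0, 1]
    - [-0.02, 0, 0.38, 0, 1]
    - [0, 0, 0, 0, 0.6]
    - [0, 0, 0, 0, 0.4]
    - [0, 0, 0, 0, 0.3]
    - [0, 0, 0, 0, 0.3]
    - [0, 0, 0, 0, 0.3]
  force: 12

```text
clock: 9.75
position: [0.4213, 0.1314, 0.0666]
ee_rot: [2.173, 2.268, 0.002]
force: [0.0, 0.2, 0.0]
width: 0.612
gripper_force: 0.0
```

Emit:
send_path:
  segments:
    - [0, 0, 0, 0, 0.3]
    - [0, 0, 0, 0, 0.3]
    - [0, 0, -0.4, 0, 0.3]
    - [0, 0, -0.6, 0, 0.3]
    - [0, 0, -0.6, 0, 0.3]
    - [0, 0, -0.6, 0, 0.3]
    - [0, 0, -0.6, 0, 0.3]
    - [0, 0, 0, 0, 0.3]

```text
clock: 10.55
position: [0.4227, 0.1317, 0.2092]
ee_rot: [2.172, 2.267, 0.009]
force: [1.0, 0.6, -2.1]
width: 0.485
gripper_force: 12.0
```

```bash
python3 -c "
from h import *
togo((.5688,-.2273,.206),.042)"
```

```text
t 10.55 tcp [0.4227 0.1317 0.2092] tool axes shift [-0.3649  0.1306  0.0028] F [ 0.978   0.6004 -2.0949] w 0.485
closing line now 0.04268480275111985 turn about tool z 0.0006848027511199284 (tool z down) j7 -0.3109507806894801
```

To row units: 0.0145 m is 0.29, -0.04 m is -0.8.

Emit:
send_path:
  segments:
    - [-0.5, 0.18, -0.3, 0, 0.3]
    - [-0.8, 0.29, 0, 0, 0.3]
    - [-0.8, 0.29, 0, 0, 0.3]
    - [-0.8, 0.29, 0, 0, 0.3]
    - [-0.8, 0.29, 0, 0, 0.3]
    - [-0.8, 0.29, 0, 0, 0.3]
    - [-0.8, 0.29, 0, 0, 0.3]
    - [-0.8, 0.29, 0, 0, 0.3]
    - [-0.7, 0.24, 0, 0, 0.3]
    - [-0.5, 0.16, 0, 0, 0.3]

```text
clock: 11.55
position: [0.5667, -0.2309, 0.2195]
ee_rot: [-2.175, -2.266, 0.003]
force: [0.3, 0.8, -1.3]
width: 0.488
gripper_force: 12.0
```

Emit:
send_path:
  segments:
    - [0, 0, 0, 0, 0.3]
    - [0, 0, 0, 0, 0.3]
    - [0, 0, 0, 0, 0.3]

```text
clock: 11.85
position: [0.5665, -0.2266, 0.2201]
ee_rot: [-2.171, -2.269, -0.0]
force: [-0.8, 1.2, -1.8]
width: 0.483
gripper_force: 12.0
```

```bash
python3 -c "
from h import *
togo((.5688,-.2273,.084),.042)
T=arm.get_image('top');S=arm.get_image('side')
a=np.zeros((600,800,3),np.uint8);a[:280,:600]=crop(T['image'],320,150,150,70);a[280:600,:600]=crop(S['image'],320,180,150,80)
a=np.zeros((600,800,3),np.uint8);a[:210,:600]=crop(T['image'],320,150,200,70,3);a[210:600,:600]=crop(S['image'],300,150,200,130,3)
cv2.imwrite('pics/r1.png',a)"
```

```text
t 11.85 tcp [ 0.5665 -0.2266  0.2201] tool axes shift [-0.001   0.0024  0.136 ] F [-0.8121  1.1972 -1.8068] w 0.483
closing line now 0.04408121543224209 turn about tool z 0.002081215432242045 (tool z down) j7 0.5590555189490279
```

View pics/r1.png

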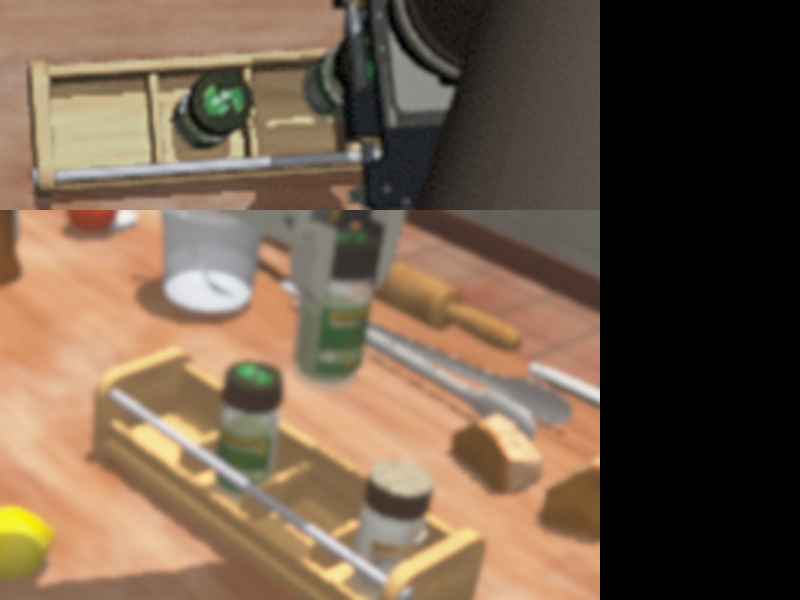

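r1 shows the held jar hanging upright above the third bay, with its base at side (300+328/3, 150+165/3) ≈ (409,205). Both standing jars are undisturbed.

Emit:
send_path:
  segments:
    - [-0.02, 0.04, 0.6, 0, 0.3]
    - [0, 0, 0.6, 0, 0.3]
    - [0, 0, 0.4, 0, 0.3]
    - [0, 0, 0.4, 0, 0.3]
    - [0, 0, 0.4, 0, 0.3]
    - [0, 0, 0.2, 0, 0.3]
    - [0, 0, 0.08, 0, 0.3]
    - [0, 0, 0, 0, 0.3]

```text
clock: 12.75
position: [0.569, -0.2286, 0.0869]
ee_rot: [-2.173, -2.269, -0.0]
force: [0.9, -1.0, -1.3]
width: 0.483
gripper_force: 12.0
```

```bash
python3 -c "
from h import *
togo((.5688,-.2273,.0846),.042)"
```

```text
t 12.75 tcp [ 0.569  -0.2286  0.0869] tool axes shift [ 0.0013 -0.0001  0.0023] F [ 0.9398 -0.9963 -1.3325] w 0.483
closing line now 0.04343847421002766 turn about tool z 0.0014384742100277403 (tool z down) j7 0.6330339956488935
```

To row units: 0.0015 m is 0.03, 0.001 m is 0.02.

Emit:
send_path:
  segments:
    - [0.02, 0, 0.03, 0, 0.3]
    - [0, 0, 0.03, 0, 0.3]
    - [0, 0, 0, 0, 0.3]
    - [0, 0, 0, 0, 0.5]
    - [0, 0, 0, 0, 0.55]
    - [0, 0, 0, 0, 0.65]
    - [0, 0, 0, 0, 0.8]
    - [0, 0, 0, 0, 0.9]
    - [0, 0, 0, 0, 0.9]

```text
clock: 13.65
position: [0.5688, -0.228, 0.0838]
ee_rot: [-2.173, -2.269, -0.0]
force: [0.9, -0.4, -0.1]
width: 0.847
gripper_force: 0.0
```

Emit:
send_path:
  segments:
    - [0, 0, -0.4, 0, 0.9]
    - [0, 0, -0.8, 0, 0.9]
    - [0, 0, -1, 0, 0.9]
    - [0, 0, -1, 0, 0.9]
    - [0, 0, -1, 0, 0.9]
    - [0, 0, -0.6, 0, 0.9]
    - [0, 0, 0, 0, 0.9]

```text
clock: 14.35
position: [0.5706, -0.2292, 0.329]
ee_rot: [2.168, 2.263, 0.006]
force: [0.3, -0.5, 0.2]
width: 0.902
gripper_force: 0.0
```

```bash
python3 -c "
from h import *
togo((.62,.306,.32),-.4)"
```

```text
t 14.35 tcp [ 0.5706 -0.2292  0.329 ] tool axes shift [0.5327 0.0722 0.0082] F [ 0.3233 -0.4787  0.2289] w 0.902
closing line now 0.04266694451835296 turn about tool z 0.44266694451835287 (tool z down) j7 0.522621219360689
```

```bash
python3 - <<'E'
from h import *
S=arm.get_image('side');T=arm.get_image('top')
t=lambda x,y:((x+.5)/4-.5+130,(y+.5)/4-.5+130); s=lambda x,y:((x-400+.5)/4-.5+250,(y+.5)/4-.5+110)
print("head",tri(T,t(156,117),S,s(597.5,82)),onz(T,t(156,117),.143),onz(S,s(597.5,82),.143))
print("finial",tri(T,t(135,100),S,s(598,27)),onz(T,t(135,100),.186),onz(S,s(598,27),.186))
print("base front/shade",onz(S,s(595,262),0), "top base right-bottom",onz(T,t(240,205),.0))
E
```

```text
head (array([0.6225, 0.3103, 0.14  ]), np.float64(7.82054290797169e-05)) [0.6217 0.3094 0.143 ] [0.6183 0.3032 0.143 ]
finial (array([0.6205, 0.3058, 0.1857]), np.float64(0.0001391479743607555)) [0.6205 0.3056 0.186 ] [0.6199 0.3049 0.186 ]
base front/shade [0.6048 0.2853 0.    ] top base right-bottom [0.6005 0.3052 0.    ]
```

Emit:
send_path:
  segments:
    - [0.6, 0.08, 0, 0, 0.9]
    - [1, 0.134, 0, 0, 0.9]
    - [1, 0.134, 0, 0, 0.9]
    - [1, 0.134, 0, 0, 0.9]
    - [1, 0.134, 0, 0, 0.9]
    - [1, 0.134, 0, 0, 0.9]
    - [1, 0.134, 0, 0, 1]
    - [0.4, 0.06, 0, 0, 1]
    - [0, 0, 0, 0.6, 1]
    - [0, 0, 0, 0.6, 1]

```text
clock: 15.45
position: [0.5998, 0.1223, 0.3215]
ee_rot: [-2.49, -1.913, 0.005]
force: [0.1, -1.2, -0.0]
width: 0.999
gripper_force: 0.0
```

```bash
python3 - <<'E'
from h import *
S=arm.get_image('side');T=arm.get_image('top')
a=np.zeros((600,800,3),np.uint8)
a[:272,:400]=crop(T['image'],130,130,100,68);a[:272,400:]=crop(S['image'],250,110,100,68)
a[280:490,:600]=crop(T['image'],320,150,200,70,3);
cv2.imwrite('pics/m3.png',a); togo((.6225,.306,.32),-.4)
E
```

```text
t 15.55 tcp [0.5999 0.1214 0.3218] tool axes shift [ 0.1843 -0.0255  0.0016] F [ 0.0346  1.0114 -0.5204] w 1.003
closing line now -0.2591018910825521 turn about tool z 0.14089810891744792 (tool z down) j7 -0.37625205224322117
```

View pics/m3.png

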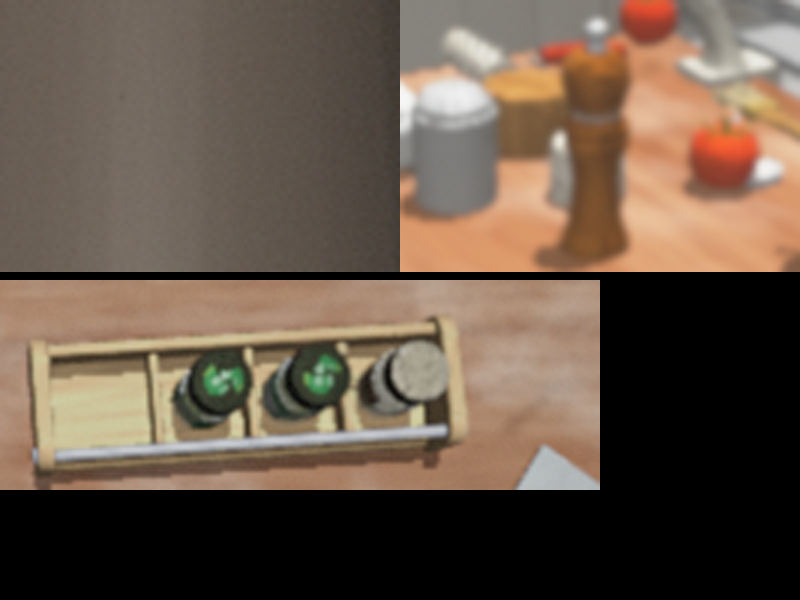

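m3 shows the jar seated upright in the third bay (cap at about (427,180) in the top view), its neighbours undisturbed, and the mill where it was.

Emit:
send_path:
  segments:
    - [0.9, -0.12, 0, 0, 1]
    - [0.9, -0.12, 0, 0, 1]
    - [0.9, -0.12, 0, 0, 1]
    - [0.8, -0.12, 0, 0, 1]
    - [0.2, -0.02, 0, 0, 1]
    - [0, 0, 0, 0, 1]
    - [0, 0, 0, 0, 1]

```text
clock: 16.25
position: [0.6238, 0.3044, 0.3231]
ee_rot: [2.487, 1.918, -0.002]
force: [-0.3, -1.2, -0.2]
width: 0.999
gripper_force: 0.0
```

```bash
python3 -c "
from h import *
togo((.621,.3075,.132),-.26)"
```

```text
t 16.25 tcp [0.6238 0.3044 0.3231] tool axes shift [ 0.0026 -0.0034  0.1911] F [-0.3262 -1.2333 -0.1602] w 0.999
closing line now -0.2566421994425931 turn about tool z 0.003357800557406865 (tool z down) j7 -0.6123587922342595
```

Emit:
send_path:
  segments:
    - [0.04, -0.06, 0.8, 0, 1]
    - [0, 0, 0.8, 0, 1]
    - [0, 0, 0.8, 0, 1]
    - [0, 0, 0.6, 0, 1]
    - [0, 0, 0.4, 0, 1]
    - [0, 0, 0.3, 0, 1]
    - [0, 0, 0.12, 0, 1]
    - [0, 0, 0, 0, 1]

```text
clock: 17.05
position: [0.6213, 0.308, 0.1328]
ee_rot: [2.488, 1.917, -0.001]
force: [-0.6, 0.1, -0.1]
width: 0.995
gripper_force: 0.0
```

```bash
python3 -c "
from h import *
togo((.621,.3075,.132),-.26)"
```

```text
t 17.05 tcp [0.6213 0.308  0.1328] tool axes shift [-0.0006 -0.0002  0.0008] F [-0.6276  0.147  -0.0791] w 0.995
closing line now -0.2578066002477334 turn about tool z 0.0021933997522665116 (tool z down) j7 -0.5671134919518039
```

Emit:
send_path:
  segments:
    - [0, 0, 0, 0, 0.8]
    - [0, 0, 0, 0, 0.7]
    - [0, 0, 0, 0, 0.6]
    - [0, 0, 0, 0, 0.4]
    - [0, 0, 0, 0, 0.4]
    - [0, 0, 0, 0, 0.4]
    - [0, 0, 0, 0, 0.4]
    - [0, 0, 0, 0, 0.4]
  force: 25

```text
clock: 17.85
position: [0.6213, 0.3092, 0.133]
ee_rot: [-2.488, -1.918, -0.001]
force: [-1.0, 0.2, 2.3]
width: 0.564
gripper_force: 25.0
```

The opening is 52 mm against a 56 mm head, and the tool feels an upward push, so the grip sits above the widest part. I'll regrip 5 mm lower; the finial still clears the gripper body by 2–3 mm.

Emit:
send_path:
  segments:
    - [0, 0, 0, 0, 0.8]
    - [0, 0, 0, 0, 0.8]
    - [0, 0, 0.1, 0, 0.8]
    - [0, 0, 0, 0, 0.8]
    - [0, 0, 0, 0, 0.4]
    - [0, 0, 0, 0, 0.4]
    - [0, 0, 0, 0, 0.4]
    - [0, 0, 0, 0, 0.4]
    - [0, 0, 0, 0, 0.4]
  force: 25

```text
clock: 18.75
position: [0.6212, 0.3091, 0.1279]
ee_rot: [-2.488, -1.918, -0.0]
force: [-0.3, -0.4, -0.7]
width: 0.571
gripper_force: 25.0
```

```bash
python3 -c "
from h import *
togo((.621,.3075,.132),-.26)
S=arm.get_image('side')
cv2.imwrite('pics/m4.png',crop(S['image'],250,70,100,110,5))"
```

```text
t 18.75 tcp [0.6212 0.3091 0.1279] tool axes shift [-0.0016  0.0002 -0.0041] F [-0.3367 -0.387  -0.664 ] w 0.571
closing line now -0.2570318642280081 turn about tool z 0.0029681357719919532 (tool z down) j7 -0.5659440394107937
```

To row units: -0.01 m is -0.2.

Emit:
send_path:
  segments:
    - [0, 0, 0, 0, 0.4]
    - [0, 0, 0, 0, 0.4]
    - [0, 0, -0.2, 0, 0.4]
    - [0, 0, -0.2, 0, 0.4]
    - [0, 0, -0.2, 0, 0.4]
    - [0, 0, 0, 0, 0.4]
    - [0, 0, 0, 0, 0.4]
  force: 35

```text
clock: 19.5
position: [0.6214, 0.3092, 0.1583]
ee_rot: [-2.488, -1.918, -0.001]
force: [0.2, -0.6, -2.6]
width: 0.563
gripper_force: 35.0
```

```bash
python3 -c "
from h import *
S=arm.get_image('side');T=arm.get_image('top')
a=np.zeros((560,800,3),np.uint8);a[:,:400]=crop(S['image'],250,60,100,140,4);a[:400,400:]=crop(T['image'],130,110,100,100,4)
cv2.imwrite('pics/m5.png',a)"
```

```text
(no output)
```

View pics/m5.png

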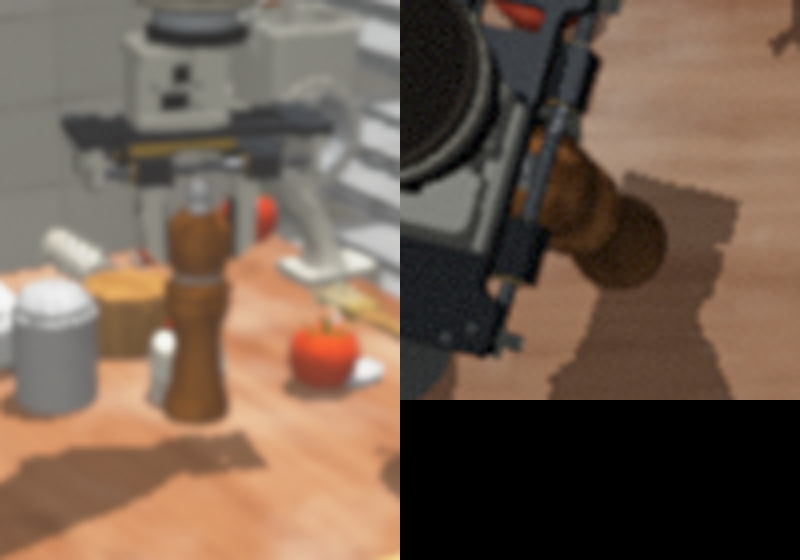

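m5 shows the mill hanging vertical and clear of the bench: its near base edge is at about side (299,164.6), and its base disc's right and bottom limits are at top (196.5,182). Next I measure how far its axis sits from the tool's.

```bash
python3 - <<'E'
from h import *
S=arm.get_image('side');T=arm.get_image('top')
a=np.linspace(0,2*np.pi,72);c=np.c_[np.cos(a)*.0275,np.sin(a)*.0275,0*a]
for x,y in((.6214,.3092),(.6214,.3032),(.620,.300)):
    t=proj(T,c+[x,y,.0304]);s=proj(S,c+[x,y,.0304]);print(x,y,"top max",t.max(0),"side x",s[:,0].min(),s[:,0].max(),"bottom",s[:,1].max())
im=T['image'].astype(int)
print("top row y=171 sums",im[171,185:205].sum(1));print("col 187",im[172:190,187].sum(1))
im=S['image'].astype(int);print("side row 160 R-B",(im[160,285:315,2]),"col299 R",im[155:175,299,2])
E
```

```text
0.6214 0.3092 top max [196.1973 181.4519] side x 290.46267309691495 307.54173954641266 bottom 166.26501906883647
0.6214 0.3032 top max [198.7634 181.405 ] side x 291.38767203657545 308.52131123870487 bottom 166.95229296853984
0.62 0.3 top max [200.1211 181.978 ] side x 291.5028661981492 308.6756802349262 bottom 167.41644493986706
top row y=171 sums [ 81 109  92  94  95  78  79  97  91  82  72 139 214 221 231 222 228 227
 229 236]
col 187 [104  92 104 101  98 101 106 126 110 126 175 215 208 206 217 220 217 217]
side row 160 R-B [220 197 169 152 140 124 114 114 119 122 125 126 127 126 123 120 116 113
 107 103 109 142 191 221 227 227 225 223 222 223] col299 R [121 121 121 121 122 123 124 126 126 124 132 163 189 183 156 139 133 130
 127 126]
```

The mill hangs centred on the tool axis, as the base edges match to under 1 mm.

The manual's scale: shifts go in shares of 50 mm and turns go in units of 0.25 rad. Converting my numbers, -0.03 m is -0.6, -0.1 rad is -0.4.

Emit:
send_path:
  segments:
    - [0, 0, -0.6, 0, 0.4]
    - [0, 0, -0.6, 0, 0.4]
    - [0, 0, -0.6, 0, 0.4]
    - [0, 0, 0, -0.4, 0.4]
    - [0, 0, 0, -0.4, 0.4]
    - [0, 0, 0, -0.4, 0.4]
    - [0, 0, 0, 0, 0.4]

```text
clock: 20.4
position: [0.6211, 0.3088, 0.2475]
ee_rot: [-2.171, -2.27, 0.001]
force: [0.1, -0.1, -2.2]
width: 0.565
gripper_force: 35.0
```

```bash
python3 -c "
from h import *
togo((.5633,-.0768,.248),.042)"
```

```text
t 20.4 tcp [0.6211 0.3088 0.2475] tool axes shift [-0.3827 -0.0748 -0.0004] F [ 0.1316 -0.1498 -2.1746] w 0.565
closing line now 0.044407590699960454 turn about tool z 0.002407590699960549 (tool z down) j7 -0.33487790852378
```

To row units: -0.045 m is -0.9, -0.04 m is -0.8.

Emit:
send_path:
  segments:
    - [-0.5, -0.1, 0, 0, 0.4]
    - [-0.9, -0.18, 0, 0, 0.4]
    - [-0.9, -0.18, 0, 0, 0.4]
    - [-0.9, -0.18, 0, 0, 0.4]
    - [-0.9, -0.18, 0, 0, 0.4]
    - [-0.9, -0.18, 0, 0, 0.4]
    - [-0.9, -0.18, 0, 0, 0.4]
    - [-0.8, -0.16, 0, 0, 0.4]
    - [-0.56, -0.1, 0, 0, 0.4]
    - [-0.36, -0.06, 0, 0, 0.4]

```text
clock: 21.4
position: [0.5618, -0.0782, 0.248]
ee_rot: [2.181, 2.261, -0.001]
force: [-0.2, -0.1, -3.7]
width: 0.559
gripper_force: 35.0
```

Emit:
send_path:
  segments:
    - [0, 0, 0, 0, 0.4]
    - [0, 0, 0, 0, 0.4]
    - [0, 0, 0, 0, 0.4]
    - [0, 0, 0, 0, 0.4]

```text
clock: 21.8
position: [0.5628, -0.0733, 0.2476]
ee_rot: [-2.171, -2.27, -0.0]
force: [-0.8, -0.4, -2.5]
width: 0.562
gripper_force: 35.0
```

```bash
python3 - <<'E'
from h import *
togo((.5633,-.0768,.146),.042)
S=arm.get_image('side');im=S['image'].astype(int)
# predicted base outline of the mill vs. image (tool axis, base z = tcp-.128)
p=arm.observe()['position'];a=np.linspace(0,2*np.pi,72);c=np.c_[np.cos(a)*.0275,np.sin(a)*.0275,0*a]
s=proj(S,c+[p[0],p[1],p[2]-.128]);print(s.min(0),s.max(0))
h=cv2.cvtColor(S['image'],cv2.COLOR_BGR2HSV);r=int(s[:,1].mean())-5
print(r,im[r,int(s[:,0].min())-8:int(s[:,0].max())+9,2],int(s[:,0].min())-8)
E
```

```text
t 21.8 tcp [ 0.5628 -0.0733  0.2476] tool axes shift [-0.0035  0.0003  0.1016] F [-0.8314 -0.3649 -2.4753] w 0.562
closing line now 0.04438415306029351 turn about tool z 0.0023841530602934924 (tool z down) j7 0.24450697732862225
[348.392  185.4559] [371.63   196.4373]
185 [224 224 224 225 226 226 225 218 187 139 108 105 110 115 116 113 110 111
 114 118 121 122 122 121 120 118 115 113 109 105 107 117 127 130 131 132
 135 141 152 167] 340
```

```bash
python3 - <<'E'
from h import *
T=arm.get_image('top'); im=cv2.imread('pics/top0.png').astype(int)
for col in(345,352,360):
    print(col,im[165:214,col].sum(1))
for x,y in((352,173.5),(352,204.6)): print(onz(T,(x,y),.064))
E
```

```text
345 [348 345 339 338 327 344 399 451 446 318 160 121 165 256 287 280 336 433
 454 446 450 459 470 483 486 482 475 477 479 474 471 463 468 482 481 479
 481 475 477 477 470 476 524 474 329 210 264 267 192]
352 [362 344 325 319 298 321 435 470 432 261 122 142 213 268 275 277 317 432
 459 463 461 466 477 481 471 482 477 478 479 468 467 469 484 480 482 479
 471 467 475 472 435 474 522 446 289 224 278 210 176]
360 [334 325 315 312 318 396 461 465 336 177 113 151 237 250 262 273 340 444
 464 468 461 472 468 468 470 477 480 485 471 463 468 478 483 476 481 467
 460 468 483 473 471 516 473 358 234 253 282 201 182]
[ 0.5996 -0.0753  0.064 ]
[ 0.5299 -0.0734  0.064 ]
```

The bay spans x 0.528–0.599, 71 mm against the stated 70, so its centre is at 0.5635. I'll lower the mill.

To row units: -0.0035 m is -0.07, 0.02 m is 0.4.

Emit:
send_path:
  segments:
    - [-0.07, 0.016, 0.2, 0, 0.4]
    - [0, 0, 0.4, 0, 0.4]
    - [0, 0, 0.4, 0, 0.4]
    - [0, 0, 0.4, 0, 0.4]
    - [0, 0, 0.3, 0, 0.4]
    - [0, 0, 0.2, 0, 0.4]
    - [0, 0, 0.06, 0, 0.4]
    - [0, 0, 0, 0, 0.4]
    - [0, 0, 0, 0, 0.4]

```text
clock: 22.8
position: [0.5641, -0.0784, 0.1504]
ee_rot: [2.173, 2.268, 0.001]
force: [0.4, 0.3, -1.5]
width: 0.566
gripper_force: 35.0
```

```bash
python3 -c "
from h import *
togo((.5633,-.0768,.146),.042)"
```

```text
t 22.8 tcp [ 0.5641 -0.0784  0.1504] tool axes shift [ 0.0017 -0.0007  0.0044] F [ 0.445   0.2521 -1.4724] w 0.566
closing line now 0.04284131084090207 turn about tool z 0.0008413108409019987 (tool z down) j7 0.3037622887550747
```

To row units: 0.0015 m is 0.03, 0.001 m is 0.02.

Emit:
send_path:
  segments:
    - [0.02, 0, 0.03, 0, 0.4]
    - [0, 0, 0.03, 0, 0.4]
    - [0, 0, 0.02, 0, 0.4]
    - [0, 0, 0, 0, 0.4]
    - [0, 0, 0, 0, 0.4]

```text
clock: 23.3
position: [0.5636, -0.0773, 0.1459]
ee_rot: [2.173, 2.268, 0.0]
force: [0.3, -1.3, -2.9]
width: 0.565
gripper_force: 35.0
```

Still carrying the weight, so down a little at a time.

To row units: 0.001 m is 0.02.

Emit:
send_path:
  segments:
    - [0, 0, 0.02, 0, 0.4]
    - [0, 0, 0, 0, 0.4]

```text
clock: 23.5
position: [0.5639, -0.0777, 0.1458]
ee_rot: [2.173, 2.268, 0.001]
force: [-2.0, 0.3, 6.3]
width: 0.56
gripper_force: 35.0
```

Emit:
send_path:
  segments:
    - [0, 0, 0.02, 0, 0.4]
    - [0, 0, 0, 0, 0.4]

```text
clock: 23.7
position: [0.5642, -0.0778, 0.1457]
ee_rot: [2.173, 2.267, 0.002]
force: [-4.4, 0.0, 17.6]
width: 0.564
gripper_force: 35.0
```

Emit:
send_path:
  segments:
    - [0, 0, -0.026, 0, 0.4]
    - [0, 0, 0, 0, 0.4]
    - [0, 0, 0, 0, 0.58]
    - [0, 0, 0, 0, 0.62]
    - [0, 0, 0, 0, 0.68]
    - [0, 0, 0, 0, 0.8]
    - [0, 0, 0, 0, 0.95]
    - [0, 0, 0, 0, 0.95]
    - [0, 0, 0, 0, 0.95]
  force: 5

```text
clock: 24.6
position: [0.5635, -0.0773, 0.1451]
ee_rot: [-2.173, -2.269, 0.0]
force: [0.0, 0.3, -0.4]
width: 0.936
gripper_force: 0.0
```

Emit:
send_path:
  segments:
    - [0, 0, -0.2, 0, 0.95]
    - [0, 0, -0.4, 0, 0.95]
    - [0, 0, -0.6, 0, 0.95]
    - [0, 0, -1, 0, 0.95]
    - [0, 0, -1, 0, 0.95]
    - [0, 0, -1, 0, 0.95]
    - [1, 0, 0, 0, 0.95]
    - [1, 0, 0, 0, 0.95]
    - [1, 0, 0, 0, 0.95]
    - [1, 0, 0, 0, 0.95]

```text
clock: 25.6
position: [0.5545, 0.1241, 0.3563]
ee_rot: [2.174, 2.267, 0.002]
force: [1.5, -1.3, 0.4]
width: 0.949
gripper_force: 0.0
```

Emit:
send_path:
  segments:
    - [1, 0, 0, 0, 0.95]
    - [1, 0, 0, 0, 0.95]
    - [0, 0, 0, 0, 0.95]
    - [0, 0, 0, 0, 0.95]
    - [0, 0, 0, 0, 0.95]

```text
clock: 26.1
position: [0.551, 0.2208, 0.3557]
ee_rot: [2.175, 2.266, 0.0]
force: [-0.3, -0.3, -0.3]
width: 0.945
gripper_force: 0.0
```

```bash
python3 - <<'E'
from h import *
S=arm.get_image('side');T=arm.get_image('top')
a=np.zeros((600,800,3),np.uint8);a[:210,:600]=crop(T['image'],320,150,200,70,3);a[210:600,:600]=crop(S['image'],300,150,200,130,3)
cv2.imwrite('pics/f.png',a)
# numeric check: finial (bright grey) in both views near its predicted place
P=np.array([.5638,-.0775,.204]);t=proj(T,P)[0];s=proj(S,P)[0];print(t,s)
for n,I,p in(("top",T,t),("side",S,s)):
    x,y=p.astype(int);w=cv2.cvtColor(I['image'],cv2.COLOR_BGR2HSV)[y-12:y+13,x-12:x+13]
    m=((w[...,1]<60)&(w[...,2]>90)).astype(np.uint8)
    k,l,st,ce=cv2.connectedComponentsWithStats(m);print(n,[(ce[i]+[x-12,y-12],st[i,4]) for i in range(1,k)])
# all bright-cap positions: green jar caps in top view, beige one by side
h=cv2.cvtColor(T['image'],cv2.COLOR_BGR2HSV)[150:220,320:520];m=cv2.inRange(h,(45,110,60),(85,255,255))
k,l,st,ce=cv2.connectedComponentsWithStats(m);print("green caps",[(ce[i]+[320,150],st[i,4]) for i in range(1,k) if st[i,4]>8])
togo((.5,0,.4))
E
```

```text
[360.202  178.1041] [363.9862 158.5382]
top [(array([362.5517, 179.023 ]), np.int32(87))]
side [(array([364.8691, 155.9785]), np.int32(466))]
green caps [(array([428.7273, 176.0909]), np.int32(11)), (array([398.875, 181.875]), np.int32(16)), (array([389.8421, 184.2105]), np.int32(19)), (array([424.875, 184.75 ]), np.int32(24))]
t 26.2 tcp [0.5511 0.2205 0.3557] tool axes shift [-0.2183 -0.0599 -0.0443] F [-0.5142 -0.3963 -0.7677] w 0.952
```

```bash
python3 - <<'E'
from h import *
S=arm.get_image('side');T=arm.get_image('top')
a=np.linspace(0,2*np.pi,72)
def ring(z,r): return np.c_[.5638+np.cos(a)*r,-.0775+np.sin(a)*r,0*a+z]
im=S['image'].astype(int)
for z,r in((.161,.028),(.120,.0275),(.09,.0275)):
    q=proj(S,ring(z,r));row=int(round(q[:,1].mean()));x0=int(q[:,0].min())-6
    print("z",z,"row",row,"pred",q[:,0].min().round(1),q[:,0].max().round(1)," ",x0,[tuple(v[::-1]) [0]-v[0] for v in im[row,x0:x0+36]])
d=cv2.absdiff(T['image'],cv2.imread('pics/top0.png')).max(2)[150:220,320:480]
m=(d>45).astype(np.uint8);k,l,st,ce=cv2.connectedComponentsWithStats(cv2.morphologyEx(m,cv2.MORPH_OPEN,np.ones((3,3))))
print("top changes",[(st[i,:4]+[320,150,0,0],st[i,4]) for i in range(1,k) if st[i,4]>15])
print("pred head",proj(T,ring(.161,.028)).min(0),proj(T,ring(.161,.028)).max(0),"pred base",proj(T,ring(.02,.0275)).min(0),proj(T,ring(.02,.0275)).max(0))
w=T['image'][165:195,350:380];print((w.max(2)-w.min(2).astype(int))[8:20,4:22]);print(w.max(2)[8:20,4:22])
E
```

```text
z 0.161 row 176 pred 350.5 374.8   344 [np.int64(104), np.int64(91), np.int64(74), np.int64(63), np.int64(60), np.int64(58), np.int64(57), np.int64(55), np.int64(54), np.int64(54), np.int64(58), np.int64(63), np.int64(72), np.int64(79), np.int64(85), np.int64(90), np.int64(89), np.int64(90), np.int64(92), np.int64(94), np.int64(99), np.int64(103), np.int64(106), np.int64(108), np.int64(109), np.int64(107), np.int64(98), np.int64(89), np.int64(79), np.int64(63), np.int64(33), np.int64(9), np.int64(-2), np.int64(-5), np.int64(-5), np.int64(-5)]
z 0.12 row 191 pred 349.7 373.0   343 [np.int64(94), np.int64(97), np.int64(99), np.int64(101), np.int64(105), np.int64(108), np.int64(108), np.int64(96), np.int64(78), np.int64(69), np.int64(69), np.int64(71), np.int64(75), np.int64(72), np.int64(67), np.int64(60), np.int64(55), np.int64(52), np.int64(50), np.int64(46), np.int64(45), np.int64(46), np.int64(49), np.int64(53), np.int64(58), np.int64(66), np.int64(70), np.int64(78), np.int64(93), np.int64(104), np.int64(106), np.int64(103), np.int64(102), np.int64(104), np.int64(105), np.int64(105
[... 1993 characters left out ...]
140 127 121 108  96  87]
 [149 166 173 169 155 149 178 191 196 197 195 187 163 141 129 112 105  98]
 [155 170 173 165 144 159 188 195 197 202 199 193 181 156 133 120 102  99]
 [155 162 166 160 135 159 187 194 199 203 201 193 182 153 137 125 108 102]
 [146 150 157 155 133 154 183 190 193 196 195 188 183 159 145 127 115 110]
 [137 144 152 132 114 144 175 186 188 188 186 182 175 145 139 130 117 113]
 [132 150 164 131 100 119 150 174 182 184 182 173 150 130 136 137 122 114]
 [130 157 171 136 100  95 111 139 162 171 174 152 119 136 146 144 131 120]
 [136 164 175 144 109  99  96 105 113 120 118 106 116 147 149 145 127 115]
 [143 167 176 165 132 108 100 103 101  97  93 103 140 158 154 141 118 106]]
```

```bash
python3 -c "
from h import *
print(arm.sign_off())"
```

```text
the job is handed in; nothing more can be done
None
```

I stood the jar up and let go of it for about 3 s, then set it in the narrow bay and the mill in the wide bay. I handed the job in at about 26 s; the last camera checks, by numbers rather than a viewed picture, showed jar and mill in place, the mill upright and the two rack jars undisturbed.

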